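# Renew the bearing behind the spacer and pinion on a gearbox shaft

### The job

The bearing on the upright gearbox shaft is worn. Clear the pinion and the spacer in front of it off the shaft and lay them flat, side by side, on the rubber mat; then take the old bearing off and lay it flat in the grey scrap tray. After that fit the new bearing from the bench on the shaft, and put the spacer and the pinion back on it in their old order, each fully home.

Things in the scene. Friction and masses are not known exactly. Their poses are not given: they have to be found in the camera images.
- gear_shaft: Fixed gearbox end cap: dark square plate 120 x 120 x 10 mm with bolt heads to 18 mm high near its corners; on it a light round casting narrowing to a 47 mm boss with a flat top (shoulder). On that stands a bright shaft, 17 mm diameter, 62 mm long (top 98 mm above the bench), the last 12 mm tapering to 6 mm. Origin: plate's underside, on the shaft's axis; z up, x and y along the plate's edges.
- shoulder (a point): Point on the shaft's axis at the shoulder, 36 mm above the bench; z up. At the start old bearing, spacer and pinion stand on it round the shaft, one on the other; at the end the undersides of new bearing, spacer and pinion belong 0, 17 and 35 mm above it.
- old_bearing: The worn ball bearing, lowest on the shaft at the start: ring with dull dark steel races and black seal, outer diameter 62 mm, bore 21 mm (2 mm clear of the shaft all round), 17 mm thick, 0.22 kg. Origin: centre of its underside, on the bore's axis; z along the bore.
- spacer: Plain smooth light-metal sleeve: outer diameter 48 mm, bore 21 mm, 18 mm high, 0.10 kg; on the old bearing at the start. Origin: centre of its underside; z along the bore.
- pinion: Small steel gear with 14 straight teeth: outer diameter 36 mm, bore 21 mm, 20 mm high, 0.09 kg; on top of the spacer at the start. Origin: centre of its underside; z along the bore. It does not mesh with anything.
- new_bearing: The new ball bearing, lying flat and alone on the bench at the start: same size as the old one (62 mm outside, 21 mm bore, 17 mm thick, 0.22 kg) but with bright steel races. Origin: centre of its underside; z along the bore.
- parts_mat: Black ribbed rubber mat, fixed flat on the bench, 130 mm (its x) by 100 mm (its y), 4 mm thick: the clean place for parts that go back on. Origin: centre of its underside.
- scrap_tray: Open shallow grey pressed-steel tray, fixed on the bench, inside 125 mm (its x) by 107 mm (its y), 140 x 122 mm over its rim, floor 6.5 mm and rim 24.5 mm above the bench, empty. Origin: centre of its underside.

How it is judged:
By the outcome, as a careful person would: the job done as asked, in the order asked, and still so for the second after the job is handed in, with the robot touching nothing.
It also fails if it takes over 128 s, if anything falls off the work surface, if the arm or the gripper's body presses on something with over 40 N, if the wrist force passes 120 N, or if a joint passes its speed limit or range.

### The arm

A 6-joint arm with a two-finger parallel gripper is mounted at the origin on a cart in front of the work surface, level with it; the furniture and walls round the work are solid. World frame = base frame: x ahead of the robot, y to its left, z up, the work surface at z = 0. Lengths are in m, angles in rad, forces in N, time in s.
With the tool pointing down it reaches from about 0.35 to 0.85 m from the base axis. Payload 8.1 kg.
Tool frame: the origin (TCP) lies midway between the tips of the shut fingers; the grasp point (between the pads) lies 19 mm behind it (robot.grip_point_offset is the distance from the TCP to the grasp point, in m); z points along the fingers, y is the line along which they close (so a half turn about z gives the same grasp; the last joint's range is limited). The gripper opens to 93 mm and grips with 3 to 60 N. Pads are 15 mm wide; open, the fingers measure 128 mm over their backs; the gripper's body (75 mm by 188 mm) begins 65 mm behind the grasp point.
Start: joints at [1.223, 0.13, 1.488, -0, 1.523, -0.085], TCP at [0.156, 0.579, 0.219] pointing down, gripper open.
Joint ranges: [-2.96, 2.96], [-0.89, 2.26], [0.02, 2.5], [-1.34, 4.48], [0, 2.73], [-2.66, 2.66]. Speed limits (rad/s): [2.39, 2.39, 2.79, 3.14, 3.14, 3.14].

### API

Orientations are given as a rotation vector (axis times angle).
In Python, from plant import robot, read_camera, job gives the robot as it stands.
- The arm moves only by the shell command python3 -m inch 'ROWS' [FORCE]. ROWS is JSON, one flat list of numbers, 5 for each row, row after row: the shift along the world's x, y, z in mm, then the turn about the world's z in degrees, then the opening in per cent of the stroke, from 0 (shut) to 100 (fully open). In form: [dx, dy, dz, yaw, hand, dx, dy, dz, yaw, hand, ...]. A call has 1 to 10 rows; each row is the pose to reach, as a shift and turn from the pose commanded when the call began; what a row does not reach only later rows make up. A row lasts 1/12 s, in which the tool goes at most 41.7 mm and 7.16 degrees, less where a joint would pass 70% of its speed; a pose out of reach is approached as far as the arm can. A call with a gripper value outside its range is refused whole. The fingers move at their own pace and stop on an object; FORCE is the grip in N (left out, the last holds). Time passes only in rows, so rows that repeat a pose let the fingers close. It gives the time, the measured TCP pose, the force, the opening and the grip force at its end, in the units of the state.
- robot.read_state(): the state, without advancing time (a new reading comes with each control period).
- read_camera(name): name is "side" or "top"; returns a dict with "image" (400x640x3 uint8, blue, green, red), "K" (3x3 intrinsics, pixels), "extrinsics" (4x4, takes a point from world to camera coordinates). Camera axes: x right, y down, z forward; pixel columns grow to the right and rows downward; lengths in m; the calibration is good to about 2 mm. A picture is of the moment at which its call begins. There is no depth.
- job.close_job(): hands the job in; it is judged then, once.
The state is a dict: "t": time; "q": joint angles; "dq": joint speeds; "joint_torque": joint torques, N m; "tool_pos": TCP position; "orientation": TCP orientation; "force": force on the tool from outside, world axes, zero at the start; "wrist_torque": the same for the moment, N m; "opening": finger opening in m; "gripper_force": force on a finger pad.
Only numpy, scipy, OpenCV 4.12 (cv2) and the standard library are available. Lean on these libraries where they do the work, as an engineer would, in place of code of your own. Each camera call takes 0.05 s, during which the arm holds its last target. There are 200 camera calls.

## Working session

There is one attempt and no reset: what is moved stays moved. The work goes in short steps, Python scripts to look and compute and a shell command to move; the robot and the scene stay as the last step left them, time stands still between calls to the robot, and variables do not carry over. Pictures are saved under pics/ and viewed, at most 14 in all, crops included, and the job is handed in when it is done.

```bash
mkdir -p pics; ls
cat > h.py <<'E'
import numpy as np, cv2
from plant import robot, read_camera, job
def snap(n,f):
    c=read_camera(n); cv2.imwrite('pics/'+f+'.png',c['image']); np.savez('pics/'+f+'.npz',**{k:c[k] for k in('image','K','extrinsics')}); return c
def ray(c,u,v,z):
    K,E=np.array(c['K']),np.array(c['extrinsics']); R,t=E[:3,:3],E[:3,3]
    o=-R.T@t; d=R.T@np.linalg.solve(K,[u,v,1.]); s=(z-o[2])/d[2]; return o+s*d
def proj(c,p):
    K,E=np.array(c['K']),np.array(c['extrinsics']); q=K@(E[:3,:3]@np.array(p)+E[:3,3]); return q[:2]/q[2]
E
python3 - <<'E'
from h import *
for n in('top','side'):
    c=snap(n,n+'0'); E=np.array(c['extrinsics']); print(n,-E[:3,:3].T@E[:3,3],E[:3,:3].round(2).tolist(),c['K'][0][0])
print(robot.read_state()); print(robot.grip_point_offset)
E
```

```text
pics
top [0.37384458 0.03373914 0.92032738] [[0.03, -1.0, -0.02], [-0.98, -0.02, -0.19], [0.19, 0.02, -0.98]] 468.2286421798732
side [ 0.28894252 -0.69156045  0.53045326] [[0.96, -0.29, 0.02], [-0.13, -0.48, -0.87], [0.26, 0.83, -0.5]] 407.2392301459617
{'t': 0.1, 'q': array([ 1.22261228e+00,  1.31080450e-01,  1.48916842e+00, -1.69601569e-05,
        1.52303022e+00, -8.54024756e-02]), 'dq': array([ 0.00054602, -0.00227711, -0.00323171,  0.00028773, -0.00101883,
        0.0020229 ]), 'joint_torque': array([ 1.66921618e-03, -5.61345291e+01, -4.93094122e+01,  7.69387675e-02,
        2.91632919e-02, -1.88870598e-05]), 'tool_pos': array([0.1556669 , 0.57891125, 0.21769654]), 'orientation': array([-4.11542901e-01, -3.11417003e+00,  2.59248157e-03]), 'force': array([-0.68358883,  0.36056885, -0.45386996]), 'wrist_torque': array([ 0.03092672, -0.04155267,  0.02138162]), 'gripper_force': 0.0, 'opening': 0.09295622203049456}
0.0188
```

View pics/top0.png

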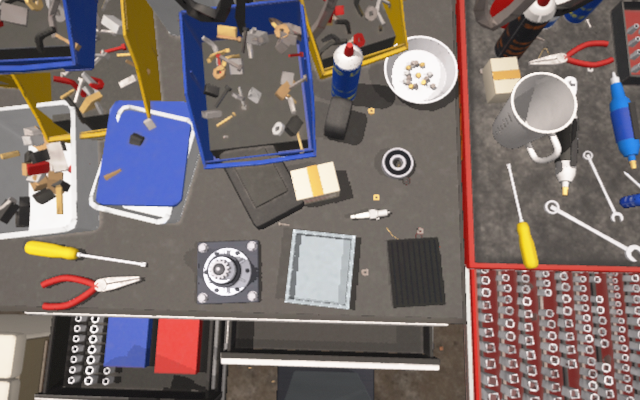

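View pics/side0.png

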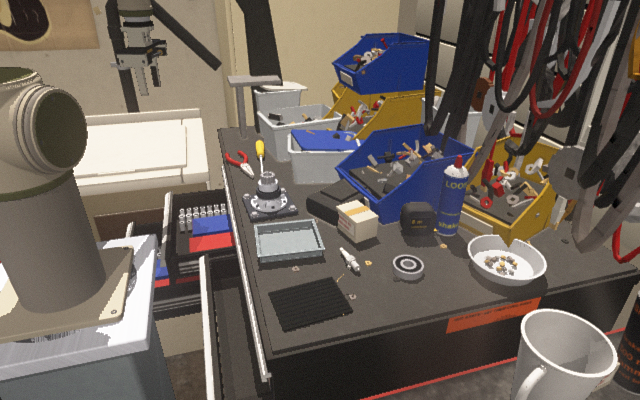

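The top view shows the shaft assembly at about (228,270), the tray at (320,268), the mat at (416,271) and the new bearing at (397,162). The side view has the shaft at (268,190) and the new bearing at (408,266). Next I'll take enlarged crops to measure from.

Run:
```python
from h import *
t=np.load('pics/top0.npz');s=np.load('pics/side0.npz')
def crop(c,x,y,w,h,W,H): return cv2.resize(c['image'][y:y+h,x:x+w],(W,H),interpolation=cv2.INTER_CUBIC)
a=np.hstack([crop(t,188,230,80,80,400,400),crop(s,228,160,80,80,400,400)])
b=np.hstack([crop(t,360,140,80,40,400,200),crop(s,368,246,80,40,400,200)])
cv2.imwrite('pics/c1.png',np.vstack([a,b]))
for name,c in(('t',t),('s',s)):
    g=cv2.cvtColor(c['image'],cv2.COLOR_BGR2GRAY)
for nm,u,v,z in(('nb',397,162,.017),('mat',416,271,.004),('tray',320,268,.02),('shaft',222,269,.098),('platec',228,271,.01)):
    print(nm,ray(t,u,v,z).round(4))
for nm,u,v,z in(('nb',408,266,.017),('shaft',266,173,.098),): print(nm,ray(s,u,v,z).round(4))
# tray and mat outlines by masks
im=t['image'].astype(int)
def rect(mask,x0,y0,x1,y1,z,nm):
    m=np.zeros(mask.shape,np.uint8); m[y0:y1,x0:x1]=mask[y0:y1,x0:x1]*255
    m=cv2.morphologyEx(m,cv2.MORPH_CLOSE,np.ones((7,7)));m=cv2.morphologyEx(m,cv2.MORPH_OPEN,np.ones((5,5)))
    k=max(cv2.findContours(m,0,2)[0],key=cv2.contourArea); p=cv2.boxPoints(cv2.minAreaRect(k))
    w=np.array([ray(t,*q,z)[:2] for q in p]); print(nm,w.mean(0).round(4),w.round(3).tolist())
g=im.mean(2)
rect(g<42,380,228,455,315,.004,'mat')
rect(g>95,278,222,362,314,.0245,'tray')
```

```text
nb [ 0.6447 -0.118   0.017 ]
mat [ 0.4304 -0.1547  0.004 ]
tray [0.4305 0.0311 0.02  ]
shaft [0.4196 0.2028 0.098 ]
platec [0.421 0.209 0.01 ]
nb [ 0.6447 -0.1251  0.017 ]
shaft [0.4194 0.2043 0.098 ]Traceback (most recent call last):
  File "<stdin>", line 20, in <module>
  File "<stdin>", line 17, in rect
ValueError: max() iterable argument is empty
```

View pics/c1.png

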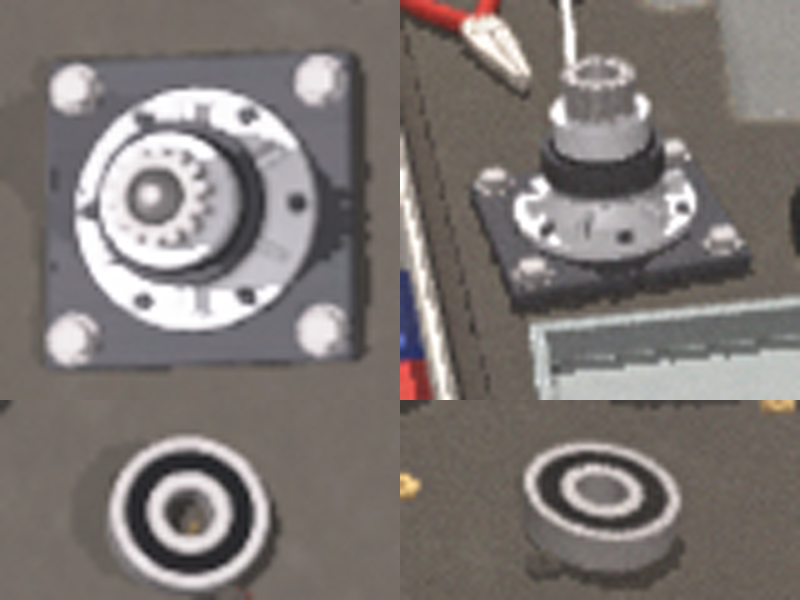

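The crops put the plate centre at about (228.4,272), the shaft tip at about (218.6,269), the spacer's top circle at about (221.8,270) and the new bearing's top face centred at about (397.7,162.5) in the top view.

Run:
```python
from h import *
t=np.load('pics/top0.npz');s=np.load('pics/side0.npz')
f=lambda x,y,ox,oy:((x+.5)/5+ox-.5,(y+.5)/5+oy-.5)
print('tip',ray(t,*f(153,195,188,230),.098),'spacer',ray(t,*f(169,200,188,230),.071),'plate',ray(t,*f(202,210,188,230),.01))
print('pin side',ray(s,*f(197,74,228,160),.091),'nb top',ray(t,*f(190,512-400,360,140),.017),'nb side',ray(s,*f(201,487-400,368,246),.017))
im=t['image'].astype(int); g=im.mean(2)
print(g[271,370:460:4].astype(int),g[268,275:370:4].astype(int))
def rect(mask,x0,y0,x1,y1,z,nm):
    m=np.zeros(mask.shape,np.uint8); m[y0:y1,x0:x1]=mask[y0:y1,x0:x1]*255
    m=cv2.morphologyEx(m,cv2.MORPH_CLOSE,np.ones((5,5)));m=cv2.morphologyEx(m,cv2.MORPH_OPEN,np.ones((5,5)))
    k=max(cv2.findContours(m,0,2)[0],key=cv2.contourArea); p=cv2.boxPoints(cv2.minAreaRect(k))
    w=np.array([ray(t,*q,z)[:2] for q in p]); print(nm,w.mean(0).round(4),w.round(3).tolist())
rect(g>120,278,222,362,314,.0245,'tray')
rect(g<55,384,228,450,315,.004,'mat')
```

```text
tip [0.42014009 0.20950493 0.098     ] spacer [0.42001053 0.20935613 0.071     ] plate [0.41980545 0.20891102 0.01      ]
pin side [0.42251437 0.21034056 0.091     ] nb top [ 0.64474994 -0.11915422  0.017     ] nb side [ 0.64873538 -0.11625256  0.017     ]
[110 112 112 109 108  63  51  54  54  55  51  55  57  54  51  55  55  50
  91 108 109 107 109] [112 100  96  97 199 120 207 208 211 209 210 208 211 210 211 209 215 186
 184 210  64  94 108 125]
tray [0.4296 0.0307] [[0.364, 0.098], [0.505, 0.088], [0.495, -0.038], [0.354, -0.024]]
mat [ 0.4283 -0.1567] [[0.485, -0.104], [0.497, -0.199], [0.371, -0.208], [0.36, -0.115]]
```

```bash
python3 -m inch '[264,-370,0,15,100,264,-370,0,15,100,264,-370,0,15,100,264,-370,0,15,100,264,-370,0,15,100,264,-370,0,15,100,264,-370,0,15,100,264,-370,0,15,100,264,-370,0,15,100,264,-370,0,15,100]' 20; python3 -m inch '[38,-55,-50,0,100,38,-55,-80,0,100,38,-55,-80,0,100,38,-55,-80,0,100]'
```

```text
t: 0.93
tool_pos: [0.3973, 0.2398, 0.2184]
orientation: [-0.001, -3.142, -0.0]
force: [0.6, 1.1, 1.2]
opening: 0.093
gripper_force: 0.0
t: 1.27
tool_pos: [0.4325, 0.1834, 0.1332]
orientation: [-0.007, -3.134, 0.005]
force: [-0.9, 0.1, 0.1]
opening: 0.093
gripper_force: 0.0
```

```bash
python3 -m inch '[0,0,0,0,100,0,0,0,0,100,0,0,0,0,100]'
python3 - <<'E'
from h import *
c=snap('side','a1'); t=snap('top','a1t'); print(robot.read_state()['tool_pos'])
p=[.42,.209,.09]
a=c['image'][100:250,190:340]; b=t['image'][190:340,150:300]
cv2.imwrite('pics/a1c.png',cv2.resize(np.hstack([a,b]),(800,400),interpolation=cv2.INTER_CUBIC))
E
```

```text
t: 1.52
tool_pos: [0.4355, 0.1879, 0.1406]
orientation: [-0.0, 3.139, 0.002]
force: [-0.2, 0.3, 0.5]
opening: 0.0929
gripper_force: 0.0
[0.43551488 0.18789516 0.14044359]
```

View pics/a1c.png

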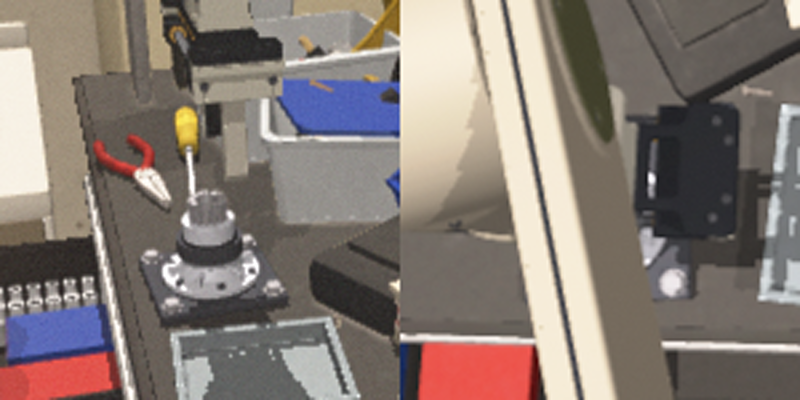

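The side crop shows the open fingers just beyond the shaft and clear of the stack (pinion top at crop (207,197)). The top view is partly hidden by the arm. The axis estimates agree, so I'm going in.

```bash
python3 -m inch '[-15.5,21,0,0,100,-15.5,21,0,0,100,-15.5,21,-25,0,80,-15.5,21,-50,0,80,-15.5,21,-66,0,80,-15.5,21,-66,0,80,-15.5,21,-66,0,80]'; python3 -m inch '[0,0,0,0,30,0,0,0,0,30,0,0,0,0,30,0,0,0,0,30,0,0,0,0,30,0,0,0,0,30,0,0,0,0,30,0,0,0,0,30]' 20
```

```text
t: 2.2
tool_pos: [0.4188, 0.2079, 0.0727]
orientation: [-0.0, -3.141, 0.001]
force: [-0.2, -0.2, 1.1]
opening: 0.0746
gripper_force: 0.0
t: 2.87
tool_pos: [0.4194, 0.2084, 0.073]
orientation: [0.002, 3.141, 0.002]
force: [-1.6, 4.0, 1.7]
opening: 0.0344
gripper_force: 19.8
```

Run:
```python
from h import *
c=snap('side','a2'); print(robot.read_state())
cv2.imwrite('pics/a2c.png',cv2.resize(c['image'][130:230,208:328],(720,600),interpolation=cv2.INTER_CUBIC))
```

```text
{'t': 2.9167, 'q': array([ 3.50679773e-01, -1.07933622e-01,  2.00284227e+00,  1.18929266e-03,
        1.24596289e+00, -1.21957893e+00]), 'dq': array([ 0.00185807,  0.00024548, -0.0013678 , -0.00206578,  0.00075792,
       -0.00136862]), 'joint_torque': array([-2.41083249e+00, -3.84685278e+01, -4.37659442e+01, -1.79411966e+00,
        2.82272184e-01,  7.89756625e-03]), 'tool_pos': array([0.41941563, 0.20839283, 0.07296287]), 'orientation': array([1.43993990e-03, 3.14130202e+00, 2.05195616e-03]), 'force': array([-1.22294235,  4.67487542,  1.41631416]), 'wrist_torque': array([ 0.93149474,  0.22694851, -0.02040929]), 'gripper_force': 19.840361118258443, 'opening': 0.03448786483000068}
```

View pics/a2c.png

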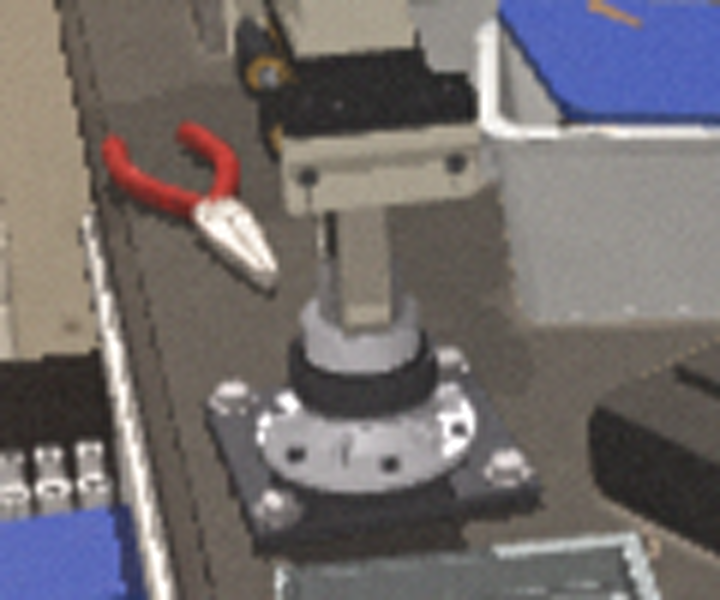

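The fingers hold the pinion over the spacer (finger tip at crop (367,325)). Lifting it and carrying it to the mat.

```bash
python3 -m inch '[0,0,10,0,30,0,0,30,0,30,0,0,60,0,30,0,0,70,0,30,0,-30,70,0,30,10,-65,70,0,30,15,-100,70,0,30,20,-135,70,0,30,25,-170,70,0,30,28,-205,70,0,30]' 25;  python3 -m inch '[5,-35,0,0,30,10,-70,0,0,30,13,-105,0,0,30,13,-140,0,0,30,13,-156,0,0,30,13,-156,-20,0,30,13,-156,-50,0,30,13,-156,-60,0,30,13,-156,-60,0,30,13,-156,-60,0,30]'
```

```text
t: 3.75
tool_pos: [0.4472, 0.0007, 0.1421]
orientation: [0.001, 3.142, -0.001]
force: [1.5, 0.8, -0.8]
opening: 0.0345
gripper_force: 24.8
t: 4.58
tool_pos: [0.4596, -0.1529, 0.0821]
orientation: [-0.001, -3.139, -0.001]
force: [-0.1, 0.4, -0.4]
opening: 0.0348
gripper_force: 24.8
```

```bash
python3 -m inch '[0,0,-30,0,30,0,0,-55,0,30,0,0,-65,0,30,0,0,-70,0,30,0,0,-73,0,30,0,0,-75,0,30,0,0,-75,0,30]'
```

```text
t: 5.17
tool_pos: [0.4613, -0.1537, 0.0088]
orientation: [0.001, 3.14, -0.001]
force: [0.5, 0.0, -1.3]
opening: 0.0342
gripper_force: 24.8
```

```bash
python3 -m inch '[0,0,-1,0,30,0,0,-1,0,30,0,0,-1,0,30]'; python3 -m inch '[0,0,-1,0,30,0,0,-1,0,30,0,0,-1,0,30]'
```

```text
t: 5.42
tool_pos: [0.4608, -0.1536, 0.0073]
orientation: [0.002, 3.141, -0.001]
force: [0.0, -1.4, -0.8]
opening: 0.0348
gripper_force: 24.8
t: 5.67
tool_pos: [0.4607, -0.1535, 0.006]
orientation: [0.002, 3.141, -0.001]
force: [0.2, -0.1, 1.5]
opening: 0.0347
gripper_force: 24.8
```

```bash
python3 -m inch '[0,0,-1,0,30,0,0,-1,0,60,0,0,-1,0,60,0,0,-1,0,60,0,0,5,0,60,0,0,30,0,60,0,0,60,0,80,0,20,90,0,80,0,50,110,0,80]';  python3 -m inch '[-5,40,0,0,80,-10,80,0,0,80,-15,120,0,0,80,-20,160,0,0,80,-30,200,0,0,80,-35,240,0,0,80,-41,280,0,0,80,-41,310,0,0,80,-41,312,0,0,80,-41,312,0,0,80]'
python3 - <<'E'
from h import *
c=snap('side','b1');t=snap('top','b1t'); print(robot.read_state()['tool_pos'])
cv2.imwrite('pics/b1c.png',np.hstack([cv2.resize(c['image'][260:340,250:370],(600,400)),cv2.resize(t['image'][225:325,380:430],(200,400))]))
E
```

```text
t: 6.42
tool_pos: [0.4614, -0.1048, 0.1191]
orientation: [0.006, 3.139, -0.003]
force: [0.7, -0.3, -0.2]
opening: 0.071
gripper_force: 0.0
t: 7.25
tool_pos: [0.4189, 0.2102, 0.1159]
orientation: [0.004, -3.142, 0.0]
force: [0.5, -1.5, 0.8]
opening: 0.0741
gripper_force: 0.0
[0.41917674 0.20823371 0.11561317]
```

View pics/b1c.png

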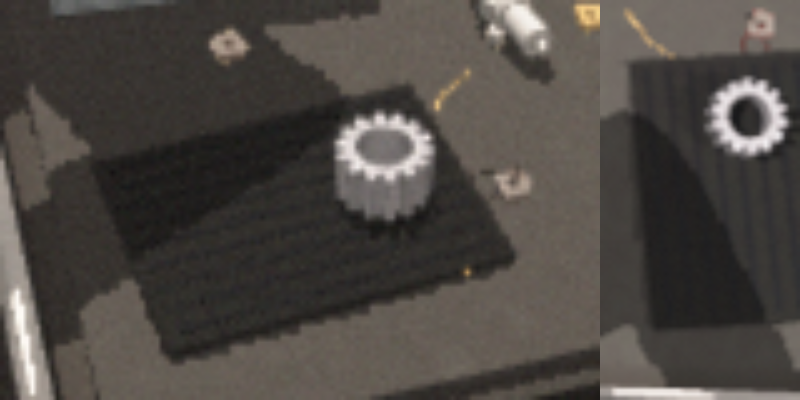

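The pinion lies flat on the mat near its far end (crop (383,165)). Next is the spacer.

```bash
python3 -m inch '[0,0,-25,0,80,0,0,-50,0,80,0,0,-59,0,80,0,0,-60,0,80,0,0,-60,0,80,0,0,-60,0,40,0,0,-60,0,40,0,0,-60,0,40,0,0,-60,0,40,0,0,-60,0,40]' 20; python3 -m inch '[0,0,0,0,40,0,0,0,0,40]'
```

```text
t: 8.18
tool_pos: [0.4199, 0.209, 0.0564]
orientation: [0.001, 3.14, 0.001]
force: [-0.5, -0.7, 3.5]
opening: 0.0478
gripper_force: 20.0
t: 8.35
tool_pos: [0.4199, 0.209, 0.0564]
orientation: [0.001, 3.14, 0.001]
force: [-0.9, -0.3, 7.0]
opening: 0.0478
gripper_force: 20.0
```

```bash
python3 -m inch '[0,0,10,0,40,0,0,35,0,40,0,0,60,0,40,0,0,70,0,40,0,-30,70,0,40,-5,-65,70,0,40,-8,-100,70,0,40,-11,-135,70,0,40,-14,-170,70,0,40,-17,-205,70,0,40]' 25;  python3 -m inch '[-3,-35,0,0,40,-5,-70,0,0,40,-7,-105,0,0,40,-9,-140,0,0,40,-9,-163,0,0,40,-9,-163,-20,0,40,-9,-163,-50,0,40,-9,-163,-75,0,40,-9,-163,-95,0,40,-9,-163,-105,0,40]'; python3 -m inch '[0,0,-5,0,40,0,0,-10,0,40,0,0,-10,0,40,0,0,-10,0,40]'
```

```text
t: 9.18
tool_pos: [0.4015, 0.0023, 0.1252]
orientation: [-0.001, -3.141, 0.0]
force: [0.3, 0.3, -1.0]
opening: 0.0476
gripper_force: 25.0
t: 10.02
tool_pos: [0.3909, -0.1582, 0.0173]
orientation: [-0.002, -3.137, -0.004]
force: [-0.1, 0.5, -1.0]
opening: 0.0478
gripper_force: 25.0
t: 10.35
tool_pos: [0.394, -0.1596, 0.0115]
orientation: [0.001, 3.14, -0.001]
force: [0.1, -0.1, -1.3]
opening: 0.0477
gripper_force: 25.0
```

```bash
for i in 1 2 3; do python3 -m inch '[0,0,-1.5,0,40,0,0,-1.5,0,40,0,0,-1.5,0,40]' | egrep 'pos|^force'; done
```

```text
tool_pos: [0.3939, -0.1596, 0.0098]
force: [-0.7, 0.2, -0.3]
tool_pos: [0.3934, -0.1593, 0.0077]
force: [-0.1, -1.0, -0.4]
tool_pos: [0.3936, -0.1594, 0.0074]
force: [-6.9, 4.6, 15.4]
```

```bash
python3 -m inch '[0,0,1,0,40,0,0,1,0,65,0,0,1,0,65,0,0,1,0,65,0,0,10,0,65,0,0,40,0,65,0,0,80,0,80,0,20,110,0,100,0,50,110,0,100]' | grep pos;  python3 -m inch '[3,40,0,0,100,6,80,0,0,100,9,120,0,0,100,12,160,0,0,100,15,200,0,0,100,20,240,0,0,100,26,280,0,0,100,26,310,0,0,100,26,318.5,0,0,100,26,318.5,0,0,100]'
python3 - <<'E'
from h import *
c=snap('side','b2');t=snap('top','b2t'); print(robot.read_state()['tool_pos'])
cv2.imwrite('pics/b2c.png',np.hstack([cv2.resize(c['image'][160:340,230:370],(467,600)),cv2.resize(t['image'][225:325,380:430],(300,600))]))
E
```

```text
tool_pos: [0.3974, -0.112, 0.1239]
t: 12.68
tool_pos: [0.419, 0.211, 0.1165]
orientation: [0.004, -3.141, -0.0]
force: [-0.1, 0.3, -0.2]
opening: 0.0927
gripper_force: 0.0
[0.41911421 0.20853813 0.11619305]
```

View pics/b2c.png

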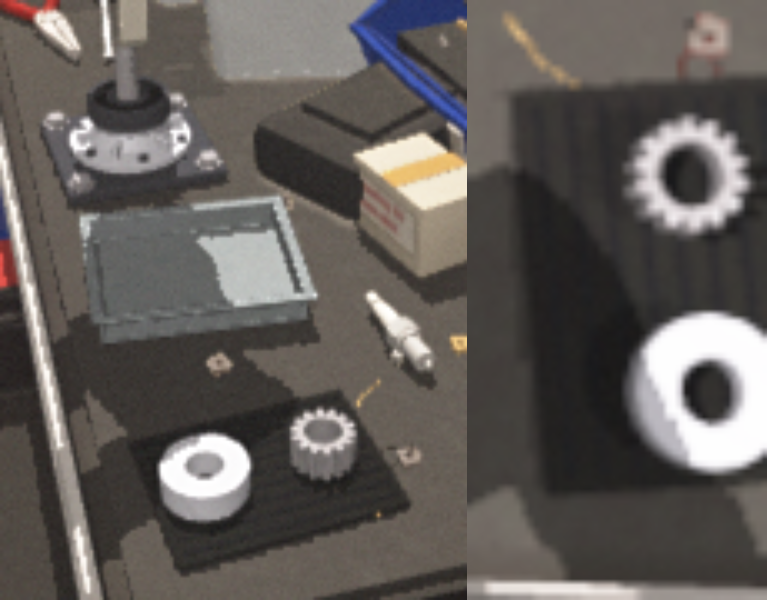

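Spacer (205,475) and pinion (323,443) lie flat side by side on the mat, and only the dark bearing is left on the shaft. Gripping the old bearing now.

```bash
python3 -m inch '[0,0,-30,0,100,0,0,-60,0,100,0,0,-76,0,100,0,0,-79,0,100,0,0,-79,0,100,0,0,-79,0,55,0,0,-79,0,55,0,0,-79,0,55,0,0,-79,0,55,0,0,-79,0,55]' 30; python3 -m inch '[0,0,0,0,55,0,0,0,0,55]'
```

```text
t: 13.62
tool_pos: [0.42, 0.2094, 0.038]
orientation: [0.001, 3.14, 0.001]
force: [-0.4, -0.1, -0.1]
opening: 0.0643
gripper_force: 0.0
t: 13.78
tool_pos: [0.4198, 0.2095, 0.0378]
orientation: [0.001, 3.141, 0.001]
force: [-1.2, -0.1, 5.3]
opening: 0.0601
gripper_force: 30.0
```

```bash
python3 -m inch '[0,0,10,0,55,0,0,35,0,55,0,0,65,0,55,0,0,85,0,55,0,-30,85,-7,55,3,-60,85,-14,55,6,-90,85,-21,55,10,-120,85,-28,55,10,-150,85,-35,55,10,-178,85,-42,55]' 35;  python3 -m inch '[0,0,0,-7,55,0,0,0,-14,55,0,0,0,-21,55,0,0,0,-28,55,0,0,0,-35,55,0,0,-20,-42,55,0,0,-40,-49,55,0,0,-60,-53,55,0,0,-80,-53,55,0,0,-80,-53,55]'
```

```text
t: 14.62
tool_pos: [0.4288, 0.0297, 0.1224]
orientation: [-1.136, -2.929, 0.001]
force: [0.8, -1.0, -2.1]
opening: 0.0603
gripper_force: 35.0
t: 15.45
tool_pos: [0.4256, 0.0313, 0.0383]
orientation: [-2.313, -2.118, 0.008]
force: [-0.1, 0.5, -2.8]
opening: 0.0599
gripper_force: 35.0
```

```bash
python3 -m inch '[0,0,-15,0,55,0,0,-25,0,55,0,0,-30,0,55,0,0,-30,0,55,0,0,-30,0,55]'|egrep 'pos|^force'; for i in 1 2 ; do python3 -m inch '[0,0,-1.5,0,55,0,0,-1.5,0,55,0,0,-1.5,0,55]' | egrep 'pos|^force'; done
```

```text
tool_pos: [0.4294, 0.0312, 0.0126]
force: [-0.3, -0.1, -2.0]
tool_pos: [0.4298, 0.0311, 0.0112]
force: [0.5, -0.7, -2.7]
tool_pos: [0.4293, 0.0312, 0.0091]
force: [-0.7, -0.1, -3.1]
```

```bash
for i in 1 2 ; do python3 -m inch '[0,0,-1,0,55,0,0,-1,0,55,0,0,-1,0,55]' | egrep 'pos|^force'; done
```

```text
tool_pos: [0.4295, 0.0312, 0.0083]
force: [-0.9, -0.5, 0.8]
tool_pos: [0.4296, 0.0312, 0.0083]
force: [-8.0, 0.4, 14.7]
```

```bash
python3 -m inch '[0,0,1,0,55,0,0,1,0,80,0,0,1,0,80,0,0,1,0,80,0,0,10,0,80,0,0,40,0,80,0,0,75,0,80,0,0,110,7,80,20,-15,120,14,80,40,-30,120,21,100]'|grep pos;  python3 -m inch '[20,-15,0,7,100,40,-30,0,14,100,60,-45,0,21,100,80,-60,0,28,100,100,-75,0,35,100,120,-90,0,42,100,140,-100,0,49,100,160,-110,0,56,100,177,-119,0,63,100,177,-119,0,70,100]'|grep pos; python3 -m inch '[0,0,0,4,100,0,0,0,4,100,0,0,0,4,100]'
python3 - <<'E'
from h import *
c=snap('side','b3');t=snap('top','b3t'); print(robot.read_state()['tool_pos'])
cv2.imwrite('pics/b3c.png',np.vstack([cv2.resize(c['image'][130:310,230:470],(800,600))[:,:][0:600]]))
E
```

```text
tool_pos: [0.4728, 0.001, 0.1329]
tool_pos: [0.6485, -0.1197, 0.1275]
t: 18.78
tool_pos: [0.6463, -0.1178, 0.1274]
orientation: [-0.006, -3.141, -0.0]
force: [-0.4, -0.3, -0.6]
opening: 0.0927
gripper_force: 0.0
[ 0.64623022 -0.11769431  0.12746004]
```

View pics/b3c.png

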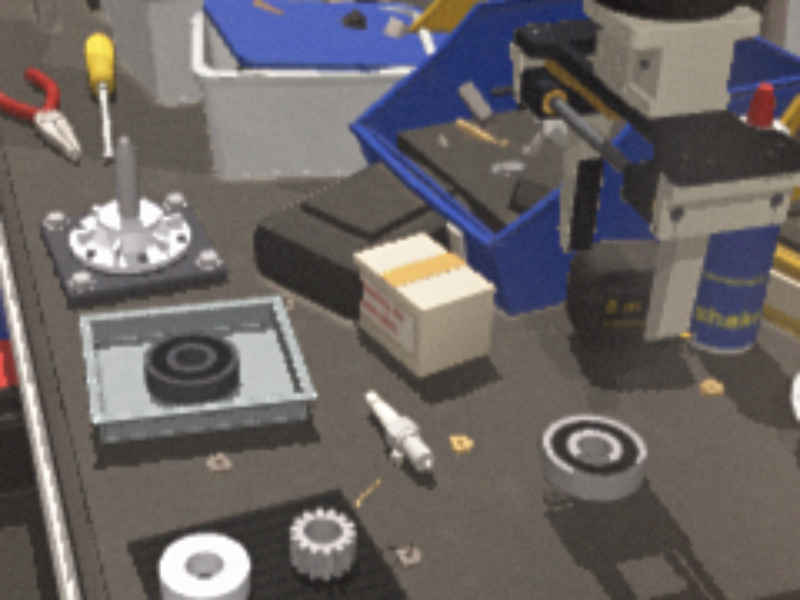

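The old bearing lies flat in the tray at (190,370), the shaft is bare, and the gripper stands above the new bearing at (595,455) with nothing in its way.

```bash
python3 -m inch '[0,0,-40,0,100,0,0,-80,0,100,0,0,-110,0,100,0,0,-120,0,100,0,0,-123,0,100,0,0,-123,0,100]';python3 -m inch '[0,0,0,0,55,0,0,0,0,55,0,0,0,0,55,0,0,0,0,55,0,0,0,0,55,0,0,0,0,55,0,0,0,0,55,0,0,0,0,55]' 30
```

```text
t: 19.38
tool_pos: [0.6465, -0.1178, 0.0047]
orientation: [0.003, 3.142, -0.0]
force: [0.1, -0.1, 1.2]
opening: 0.093
gripper_force: 0.0
t: 20.05
tool_pos: [0.6468, -0.1181, 0.0049]
orientation: [0.002, 3.141, -0.001]
force: [-0.5, -0.6, 6.3]
opening: 0.0596
gripper_force: 30.0
```

```bash
python3 -m inch '[0,0,10,0,55,0,0,40,0,55,0,0,80,0,55,0,0,115,0,55,0,0,135,0,55,-20,25,135,0,55,-40,55,135,0,55,-60,85,135,0,55,-80,115,135,0,55,-100,145,135,0,55]' 40|grep pos;  python3 -m inch '[-21,30,0,0,55,-42,60,0,0,55,-63,90,0,0,55,-84,120,0,0,55,-105,150,0,0,55,-120,170,0,0,55,-127,182,0,0,55,-127,182,0,0,55,-127,182,0,0,55]'
python3 - <<'E'
from h import *
c=snap('side','b4');t=snap('top','b4t'); print(robot.read_state()['tool_pos'])
cv2.imwrite('pics/b4c.png',cv2.resize(c['image'][100:220,200:350],(750,600),interpolation=cv2.INTER_CUBIC))
E
```

```text
tool_pos: [0.5446, 0.0284, 0.1388]
t: 21.63
tool_pos: [0.4188, 0.2095, 0.1391]
orientation: [0.002, -3.141, 0.001]
force: [0.5, 0.4, -3.3]
opening: 0.06
gripper_force: 40.0
[0.41957812 0.20854808 0.13910899]
```

View pics/b4c.png

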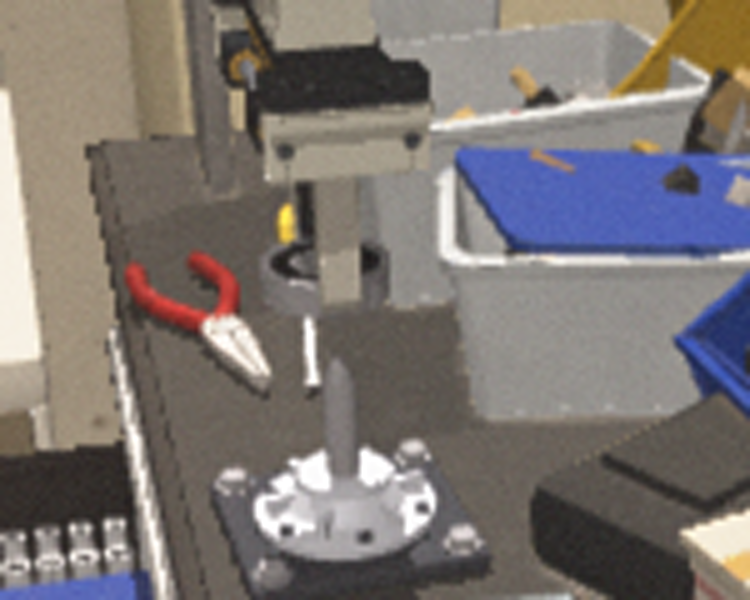

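The bearing hangs level in the fingers (top face centre about (325,265)) above the bare shaft, whose tip is at (339,360). Checking the offset between them.

Run:
```python
from h import *
s=np.load('pics/b4.npz'); f=lambda x,y:((x+.5)/5+199.5,(y+.5)/5+99.5)
print(ray(s,*f(325,264),.152),ray(s,*f(339,362),.098))
```

```text
[0.41901893 0.20426043 0.152     ] [0.4236398  0.20898682 0.098     ]
```

```bash
python3 -m inch '[2,0,0,0,55,2,0,-15,0,55,2,0,-30,0,55,2,0,-36,0,55,2,0,-40,0,55,2,0,-44,0,55,2,0,-48,0,55,2,0,-48,0,55]'
```

```text
t: 22.4
tool_pos: [0.4213, 0.209, 0.0908]
orientation: [-0.002, -3.141, 0.0]
force: [0.4, -0.7, -2.5]
opening: 0.0601
gripper_force: 40.0
```

```bash
python3 -m inch '[0,0,-3,0,55,0,0,-6,0,55,0,0,-9,0,55,0,0,-12,0,55,0,0,-12,0,55]'
```

```text
t: 22.82
tool_pos: [0.4209, 0.2091, 0.0784]
orientation: [-0.001, -3.141, 0.001]
force: [0.5, -1.0, -2.6]
opening: 0.0596
gripper_force: 40.0
```

```bash
python3 -m inch '[0,0,-7,0,55,0,0,-14,0,55,0,0,-21,0,55,0,0,-28,0,55,0,0,-33,0,55,0,0,-35,0,55,0,0,-36,0,55,0,0,-36,0,55]'; python3 -m inch '[0,0,-1.5,0,55,0,0,-1.5,0,55,0,0,-1.5,0,55]'|egrep 'pos|^force'
```

```text
t: 23.48
tool_pos: [0.4212, 0.2091, 0.0429]
orientation: [-0.002, -3.141, 0.0]
force: [-0.1, 0.4, -2.6]
opening: 0.0598
gripper_force: 40.0
tool_pos: [0.4215, 0.2092, 0.0419]
force: [-0.0, 1.3, -3.0]
```

```bash
for i in 1 2; do python3 -m inch '[0,0,-1,0,55,0,0,-1,0,55,0,0,-1,0,55]'|egrep 'pos|^force'; done
```

```text
tool_pos: [0.4216, 0.2093, 0.0409]
force: [1.2, 1.0, -1.0]
tool_pos: [0.4217, 0.2093, 0.0408]
force: [-4.7, -2.9, 10.3]
```

Contact came right at the shoulder height. Releasing and fetching the spacer.

```bash
python3 -m inch '[0,0,1,0,55,0,0,1,0,90,0,0,1,0,90,0,0,1,0,90,0,0,1,0,90,0,0,15,0,100,0,0,45,0,100,0,0,80,0,100,-3,-35,85,0,90,-6,-70,85,0,80]'|grep pos;  python3 -m inch '[-3,-40,0,0,80,-6,-80,0,0,80,-9,-120,0,0,80,-12,-160,0,0,80,-15,-200,0,0,80,-18,-240,0,0,80,-22,-280,0,0,80,-22,-298.5,0,0,80,-22,-298.5,-20,0,80,-22,-298.5,-40,0,80]'|grep pos; python3 -m inch '[0,0,0,0,80,0,0,0,0,80,0,0,0,0,80]'|egrep 'pos|^force'
python3 - <<'E'
from h import *
c=snap('side','b5')
cv2.imwrite('pics/b5c.png',cv2.resize(c['image'][160:320,230:390],(600,600),interpolation=cv2.INTER_CUBIC))
E
```

```text
tool_pos: [0.4176, 0.14, 0.1283]
tool_pos: [0.3944, -0.1617, 0.0856]
tool_pos: [0.3937, -0.1592, 0.0855]
force: [-1.1, 0.8, 1.0]
```

View pics/b5c.png

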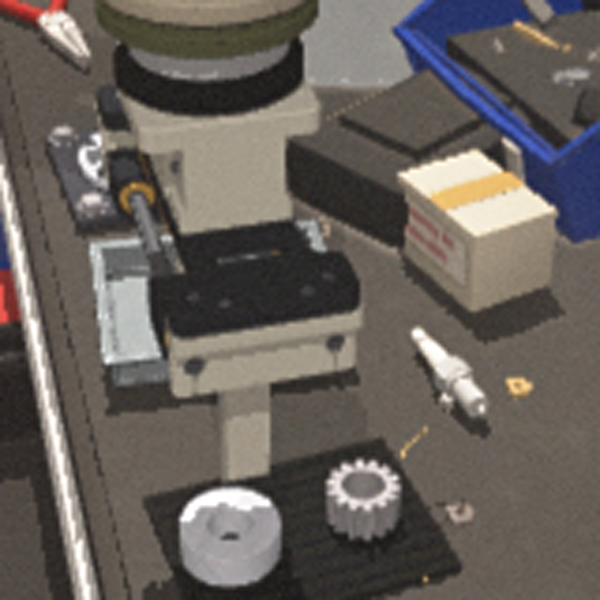

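The gripper stands over the spacer at (230,535), which hasn't moved. The pinion is still at (363,500). Gripping the spacer.

```bash
python3 -m inch '[0,0,-35,0,80,0,0,-65,0,80,0,0,-75,0,80,0,0,-77,0,80,0,0,-77,0,80,0,0,-77,0,80]'|egrep 'pos|^force';python3 -m inch '[0,0,0,0,40,0,0,0,0,40,0,0,0,0,40,0,0,0,0,40,0,0,0,0,40,0,0,0,0,40,0,0,0,0,40]' 30
python3 -m inch '[0,0,10,0,40,0,0,45,0,40,0,0,85,0,40,0,0,120,0,40,0,0,130,0,40,2,35,130,0,40,4,70,130,0,40,6,105,130,0,40,8,140,130,0,40,10,175,130,0,40]'|grep pos
python3 -m inch '[3,40,0,0,40,6,80,0,0,40,9,120,0,0,40,13,160,0,0,40,17,185,0,0,40,17,194,0,0,40,17,194,0,0,40,17,194,0,0,40,17,194,0,0,40]'
```

```text
tool_pos: [0.3947, -0.1599, 0.0095]
force: [-0.8, 0.1, 1.1]
t: 27.28
tool_pos: [0.3937, -0.1595, 0.0081]
orientation: [0.002, 3.141, -0.0]
force: [-1.2, 1.0, 5.7]
opening: 0.0477
gripper_force: 30.0
tool_pos: [0.4027, 0.0172, 0.1376]
t: 28.87
tool_pos: [0.4201, 0.2083, 0.1373]
orientation: [-0.003, -3.141, 0.001]
force: [0.3, -0.2, 0.0]
opening: 0.0477
gripper_force: 30.0
```

```bash
python3 -m inch '[0.5,0.5,-15,0,40,0.5,0.5,-30,0,40,0.5,0.5,-36,0,40,0.5,0.5,-42,0,40,0.5,0.5,-48,0,40,0.5,0.5,-54,0,40,0.5,0.5,-54,0,40,0.5,0.5,-54,0,40]'|egrep 'pos|^force'
```

```text
tool_pos: [0.4207, 0.21, 0.0836]
force: [0.2, -0.1, -0.2]
```

```bash
python3 -m inch '[0,0,-7,0,40,0,0,-14,0,40,0,0,-20,0,40,0,0,-23,0,40,0,0,-25,0,40,0,0,-25,0,40,0,0,-25,0,40]'|egrep 'pos|^force'
```

```text
tool_pos: [0.4208, 0.2102, 0.0586]
force: [0.5, -0.3, -1.2]
```

```bash
for i in 1 2 3; do python3 -m inch '[0,0,-1,0,40,0,0,-1,0,40,0,0,-1,0,40]'|egrep 'pos|^force'; done
```

```text
tool_pos: [0.421, 0.2102, 0.0578]
force: [-0.2, 0.4, -1.2]
tool_pos: [0.4212, 0.2103, 0.0571]
force: [-1.9, -0.3, 4.8]
tool_pos: [0.4213, 0.2103, 0.0571]
force: [-5.7, -2.3, 14.8]
```

```bash
python3 -m inch '[0,0,1.5,0,40,0,0,1.5,0,75,0,0,1.5,0,75,0,0,1.5,0,75,0,0,1.5,0,75,0,0,15,0,75,0,0,45,0,75,0,0,70,0,75,4,-35,70,0,75,8,-70,70,0,75]'|grep pos;  python3 -m inch '[4,-40,0,0,75,8,-80,0,0,75,12,-120,0,0,75,16,-160,0,0,75,20,-200,0,0,75,25,-240,0,0,75,31,-280,0,0,75,31.5,-294,0,0,75,31.5,-294,-20,0,75,31.5,-294,-45,0,75]'|grep pos; python3 -m inch '[0,0,0,0,75,0,0,0,0,75,0,0,0,0,75]'|egrep 'pos|^force'
```

```text
tool_pos: [0.4302, 0.141, 0.1278]
tool_pos: [0.4622, -0.1563, 0.0823]
tool_pos: [0.4605, -0.1537, 0.0814]
force: [0.2, -0.4, 0.2]
```

```bash
python3 -m inch '[0,0,-35,0,75,0,0,-62,0,75,0,0,-71,0,75,0,0,-73.5,0,75,0,0,-73.5,0,75,0,0,-73.5,0,75]'|egrep 'pos|^force';python3 -m inch '[0,0,0,0,30,0,0,0,0,30,0,0,0,0,30,0,0,0,0,30,0,0,0,0,30,0,0,0,0,30,0,0,0,0,30]' 25
python3 -m inch '[0,0,10,0,30,0,0,45,0,30,0,0,85,0,30,0,0,120,0,30,0,0,130,0,30,-4,35,130,0,30,-8,70,130,0,30,-12,105,130,0,30,-16,140,130,0,30,-20,175,130,0,30]'|grep pos
python3 -m inch '[-3,40,0,0,30,-6,80,0,0,30,-10,120,0,0,30,-14,160,0,0,30,-20,185,0,0,30,-20,189,0,0,30,-20,189,0,0,30,-20,189,0,0,30,-20,189,0,0,30]'
```

```text
tool_pos: [0.4618, -0.1543, 0.0091]
force: [0.6, -0.4, 0.5]
t: 33.87
tool_pos: [0.4604, -0.1539, 0.0073]
orientation: [0.002, 3.141, -0.0]
force: [-0.9, -0.3, 1.8]
opening: 0.0348
gripper_force: 24.8
tool_pos: [0.4396, 0.0226, 0.1372]
t: 35.45
tool_pos: [0.4205, 0.209, 0.137]
orientation: [-0.003, -3.141, 0.001]
force: [-0.4, -0.6, -0.3]
opening: 0.0346
gripper_force: 24.8
```

```bash
python3 -m inch '[0,0,-15,0,30,0,0,-30,0,30,0,0,-36,0,30,0,0,-42,0,30,0,0,-48,0,30,0,0,-54,0,30,0,0,-58,0,30,0,0,-60,0,30,0,0,-60,0,30,0,0,-60,0,30]'|egrep 'pos|^force'
```

```text
tool_pos: [0.4204, 0.2102, 0.0773]
force: [-2.2, 0.0, -2.0]
```

```bash
for i in 1 2 3; do python3 -m inch '[0,0,-1,0,30,0,0,-1,0,30,0,0,-1,0,30]'|egrep 'pos|^force'; done
```

```text
tool_pos: [0.4204, 0.2103, 0.0763]
force: [-1.0, -0.2, -0.4]
tool_pos: [0.4204, 0.2102, 0.0751]
force: [-0.4, 1.4, -1.6]
tool_pos: [0.4204, 0.2102, 0.0743]
force: [-2.8, 0.2, 0.8]
```

```bash
python3 -m inch '[0,0,-1,0,30,0,0,-1,0,30,0,0,-1,0,30]'|egrep 'pos|^force'; python3 -m inch '[0,0,0.5,0,30,0,0,0.5,0,65,0,0,0.5,0,65,0,0,0.5,0,65,0,0,0.5,0,65,0,0,15,0,75,0,0,45,0,75,0,-35,70,0,75,4,-70,70,0,75,8,-105,70,0,75]'|egrep 'pos|^force';  python3 -m inch '[4,-40,0,0,75,8,-80,0,0,75,12,-120,0,0,75,16,-160,0,0,75,16,-200,0,0,75,16,-200,0,0,75,16,-200,0,0,75]'|grep pos;python3 - <<'E'
from h import *
c=snap('side','e');t=snap('top','et')
a=cv2.resize(c['image'][160:240,228:308],(500,500),interpolation=cv2.INTER_CUBIC)
b=cv2.resize(t['image'][230:310,188:268],(300,300),interpolation=cv2.INTER_CUBIC)
b=np.vstack([b,cv2.resize(t['image'][225:325,270:370],(300,200))])
cv2.imwrite('pics/ec.png',np.hstack([a,b]))
E
```

```text
tool_pos: [0.4205, 0.2103, 0.0742]
force: [-7.3, -1.6, 11.4]
tool_pos: [0.4297, 0.1046, 0.1454]
force: [0.5, 0.2, 0.1]
tool_pos: [0.4441, -0.0968, 0.143]
```

View pics/ec.png

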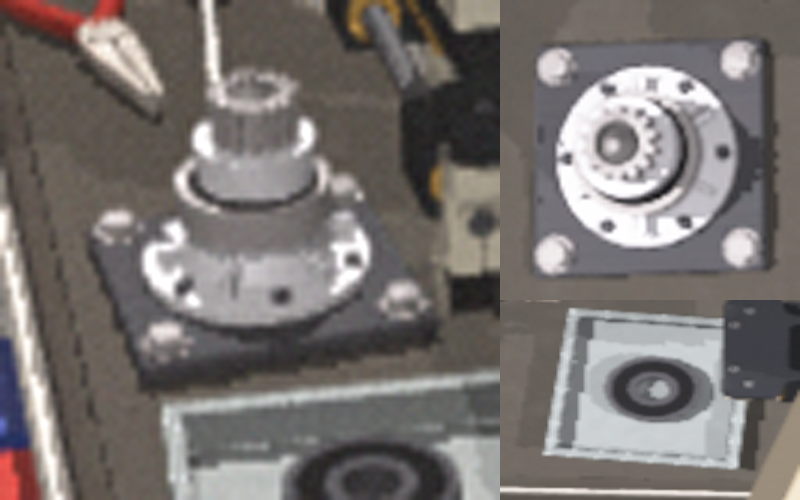

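The stack on the shaft is bright bearing, spacer, pinion. All sit level, and the pinion's top is at the same image height as at the start (row ~174.5). The old bearing lies flat in the tray, so I'm handing the job in.

```bash
python3 -c "
from plant import job; print(job.close_job())"
```

```text
the job is handed in; nothing more can be done
None
```

The job is handed in, with no verdict returned: the new bearing, spacer and pinion are back on the shaft in their old order, each fully home as far as contact forces and the last pictures show, and the old bearing lies flat in the scrap tray.

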